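# Close up the eyepiece case: inner flap, then lid

### The arm

A 7-joint arm with a two-finger parallel gripper is mounted at the origin on the work surface. World frame = base frame: x ahead of the robot, y to its left, z up, the work surface at z = 0. Lengths are in m, angles in rad, forces in N, time in s.
With the tool pointing down it reaches from about 0.425 to 0.875 m from the base axis. Payload 8.4 kg.
Tool frame: the origin (TCP) lies midway between the tips of the shut fingers; the grasp point (between the pads) lies 19 mm behind it; z points along the fingers, y is the line along which they close (so a half turn about z gives the same grasp; the last joint's range is limited). The gripper opens to 85 mm and grips with 20 to 120 N. Pads are 22 mm wide; open, the fingers measure 114 mm over their backs; the gripper's body (76 mm by 85 mm) begins 54 mm behind the grasp point. The pads swing forward as they close: fully open they stand 13 mm farther back than shut.
Start: joints at [-0.099, 0.333, 0.04, 1.465, -0.013, 1.343, -0.059], TCP at [0.65, -0, 0.231] pointing down, gripper open.
Joint ranges: [-2.58, 2.58], [-0.38, 2.09], [-1.3, 1.39], [0.25, 2.4], [-1.5, 4.64], [0.08, 2.09], [-2.65, 2.65]. Speed limits (rad/s): [2.22, 2.22, 2.79, 2.79, 3.14, 3.14, 3.14].

### API

Orientations are given as [roll, pitch, yaw] about the fixed x, y, z axes, in that order (R = Rz(yaw) Ry(pitch) Rx(roll)).
In Python, from plant import bot, optics gives the robot as it stands.
- The arm moves only by the tool step_arm, never from a script. Its argument "moves" is a list of rows, each a list of 3 entries, a list of its own where there are three numbers: the turn, a rotation vector about the world's x, y, z scaled (see below), then the shift along the world's x, y, z scaled (see below), then the opening, from 0 (shut) to 1 (fully open). In form: [[[ax, ay, az], [dx, dy, dz], claw], ...]. A call has 1 to 8 rows; each row is the pose to reach, as a shift and turn from the pose commanded when the call began, turning the shorter way round; what a row does not reach only later rows make up. The controller multiplies each number of a shift by 40 cm and each number of a turn by 2 pi rad. A row lasts 1/8 s, in which the tool goes at most 62.5 mm and 10.7 degrees, less where a joint would pass 70% of its speed; a pose out of reach is approached as far as the arm can. A call with a number of a shift or a turn outside -1 to 1 is refused whole. A call with a gripper value outside its range is refused whole. The fingers move at their own pace and stop on an object; "newtons" is the grip in N (left out, the last holds). Time passes only in rows, so rows that repeat a pose let the fingers close. It gives the time, the measured TCP pose, the force, the opening and the grip force at its end, in the units of the state.
- bot.sense(): the state, without advancing time (a new reading comes with each control period).
- optics.read_camera(name): name is "scene" or "side" or "wrist"; returns (picture, depth): 400x640x3 uint8, blue, green, red; 400x640 float32, m along the optical axis (not along the pixel's ray), 0 where there is no reading.
- optics.camera_params(name): a dict with "fx", "fy", "cx", "cy" (pixels), "pose" (4x4, takes a point from camera to world coordinates); the wrist camera has in their place "tool_from_camera" (4x4, takes a point from camera to tool coordinates, whose origin is the TCP and whose axes are the flange's). Camera axes: x right, y up, looking along -z (the intrinsics and any distortion apply to the point x, -y, -z); pixel columns grow to the right and rows downward; lengths in m; the calibration is good to about 2 mm. A picture is of the moment at which its call begins: read the wrist's pose just before it. camera_params takes no time and is no camera call.
- bot.finish_job(): hands the job in; it is judged then, once.
The state is a dict: "time": time; "joint_positions": joint angles; "dq": joint speeds; "tau": joint torques, N m; "position": TCP position; "tcp_rot": TCP orientation; "wrist_force": force on the tool from outside, world axes, zero at the start; "wrist_torque": the same for the moment, N m; "width": finger opening in m; "grip_force": force on a finger pad.
Only numpy, scipy, OpenCV 4.12 (cv2) and the standard library are available. Lean on these libraries where they do the work, as an engineer would, in place of code of your own. Each camera call takes 0.05 s, during which the arm holds its last target. There are 200 camera calls.

### The job

The eyepieces are back in their plywood parts case, so close it up: push the upright inner flap over with your fingertips until it lies flat over the eyepieces, and only then push the open lid down over it until it is fully shut, without slamming it. Nothing is to be picked up: leave the case standing where it is, the eyepieces in their pockets and the tools and parts around the case undisturbed.

Things in the scene. Friction and masses are not known exactly. Their poses are not given: they have to be found in the camera images.
- case: Plywood parts case, loose on rubber feet, about 2.5 kg. Outer size 200 mm along its own x, 160 mm along its y, 85 mm high to the rim, walls 9 mm; origin: centre of the underside, z up. Four eyepieces stand in foam along its -y side. The inner flap is hinged along the -y wall, the lid along the +y wall, both parallel to its x. A bar handle stands 18 mm out of the -y wall, 45 mm above the bench.
- flap (a joint): Inner flap angle, rad: 0 = flat over the eyepieces (stop), 1.57 = upright, more (to 1.85) = leaning out to the case's -y; starts 1.4 to 1.75. Aluminium plate 176 mm along the hinge, 128 mm hinge to free edge, 4 mm thick. Stiff hinge, 0.22 N m: stays where left, push it all the way (1 to 4 N at 75 mm from the hinge). Fold it by pushing its outer (-y) face towards case +y and down.
- flap_hinge (a point): Middle of the flap's hinge line, in the case's frame at x 0, y -65 mm, z 70 mm. Turns with the flap: its y runs along the plate to the free edge, its z is normal to the plate (up when flat, towards case -y when upright). The plate lies 0 to 4 mm along that z.
- flap_edge (a point): Middle of the flap's free edge, 128 mm from the hinge, on the face that is outside when upright and on top when flat. A finger notch 32 mm wide and 14 mm deep is cut in the edge here.
- lid (a joint): Lid angle, rad: 0 = shut on the rim (stop), 1.57 = upright, more (to 1.95) = leaning out to the case's +y; starts 1.6 to 1.9. Plywood panel 200 mm along the hinge, 160 mm hinge to free edge, 9 mm thick. Stiff hinge, 0.38 N m: stays where left, push it all the way (1 to 5 N at 115 mm). Close it by pushing its outer (+y) face to case -y and down. It jams on a standing flap.
- lid_hinge (a point): Middle of the lid's hinge line, in the case's frame at x 0, y 80 mm, z 85 mm. Turns with the lid: its -y runs along the panel to the free edge, its z is the panel's outward normal (up when shut). The panel lies 0 to 9 mm along that z.
- lid_edge (a point): Middle of the lid's free edge, 160 mm from the hinge, on the outer face (on top when shut).
- eyepiece0: Black eyepiece with a steel ring, 32 mm across, 45 mm tall, standing loose in its foam pocket, at x -64.5 mm, y -35 mm in the case's frame; origin under its centre, 21 mm above the case's underside; its top is 4 mm below the flat flap. Stays in its pocket.
- eyepiece1: Black eyepiece with a steel ring, 32 mm across, 45 mm tall, standing loose in its foam pocket, at x -21.5 mm, y -35 mm in the case's frame; origin under its centre, 21 mm above the case's underside; its top is 4 mm below the flat flap. Stays in its pocket.
- eyepiece2: Black eyepiece with a steel ring, 32 mm across, 45 mm tall, standing loose in its foam pocket, at x 21.5 mm, y -35 mm in the case's frame; origin under its centre, 21 mm above the case's underside; its top is 4 mm below the flat flap. Stays in its pocket.
- eyepiece3: Black eyepiece with a steel ring, 32 mm across, 45 mm tall, standing loose in its foam pocket, at x 64.5 mm, y -35 mm in the case's frame; origin under its centre, 21 mm above the case's underside; its top is 4 mm below the flat flap. Stays in its pocket.
- eyepiece_tube: Bystander: chrome eyepiece tube standing on the bench beside the case, 38 mm across, 55 mm tall; origin under its centre. Leave alone.
- cover_plate: Bystander: green enamel cover plate lying on the bench, 75 x 55 x 5 mm; origin under its centre. Leave alone.
- prism_holder: Bystander: clear acrylic prism holder on the bench, 70 x 50 mm, about 50 mm tall; origin under its centre. Leave alone.
- screwdriver: Bystander: wood-handled screwdriver lying on the bench, 150 mm long along its x; origin under its middle. Leave alone.
- retaining_ring: Bystander: brass retaining ring lying flat, 48 mm across, 8 mm high; origin under its centre. Leave alone.
- cleaner: Bystander: amber bottle of lens cleaner standing on the bench, 48 mm across, 110 mm tall; origin under its centre. Leave alone.
- binocular: Bystander: black porro binocular standing on its objectives, about 175 mm wide along its y, 55 mm deep, 138 mm tall; origin under its centre. Leave alone.

How it is judged:
On the way, in this order (a step that is already met when the one before it is completed fails the run):
1. the flap lies flat (under 0.05 rad) while the lid is still open (over 1.2 rad) (value of joint flap below 0.05 rad and value of joint lid above 1.2 rad), for 0.2 s.
2. the lid is fully shut (under 0.03 rad) over the flat flap (value of joint flap below 0.05 rad and value of joint lid below 0.03 rad), for 0.2 s.
At the end, for the whole second after the job is handed in: The flap lies flat (within 0.05 rad) and the lid is shut and still (within 0.03 rad of its stop), and the case stands level on the bench within 40 mm of where it was (all of step 2 and velocity of joint lid between -0.05 and 0.05 rad/s and distance of case from where it was at the start of the episode below 0.04 m and angle between case's own z axis and vertical below 0.05 rad); the robot touches nothing.
It fails at once if the lid was brought down (under 1.1 rad) on a flap that still stands (over 0.25 rad) (value of joint lid below 1.1 rad and value of joint flap above 0.25 rad).
It fails at once if the lid was slammed (faster than 4 rad/s) (velocity of joint lid below -4 rad/s).
It fails at once if the case was shoved by more than 40 mm, lifted by more than 15 mm or tipped by more than 0.15 rad (distance of case from where it was at the start of the episode above 0.04 m or height (world z) of case above 0.015 m or angle between case's own z axis and vertical above 0.15 rad).
It fails at once if an eyepiece was lifted out of its pocket (raised by more than 14 mm in the case) (z of any of eyepiece0, eyepiece1, eyepiece2, eyepiece3 in the frame of case above 0.035 m).
It fails at once if one of the tools or parts around the case was moved by more than 30 mm (distance of any of eyepiece_tube, cover_plate, prism_holder, screwdriver, retaining_ring, cleaner, binocular from where it was at the start of the episode above 0.03 m).
It also fails if it takes over 54 s, if anything falls off the work surface, if the arm or the gripper's body presses on something with over 40 N, if the wrist force passes 120 N, or if a joint passes its speed limit or range.

## Working session

There is one attempt and no reset: what is moved stays moved. The work goes in short steps, Python scripts to look and compute and a tool call to move; the robot and the scene stay as the last step left them, time stands still between calls to the robot, and variables do not carry over. Pictures are saved under pics/ and viewed, at most 10 in all, crops included, and the job is handed in when it is done.

Besides the shell and the picture viewer there is one more tool, called after "Request:" as name(argument=value, ...), one argument or row to a line, values as JSON. step_arm: Moves the arm, as the interface text tells. Shifts and turns lie within -1 to 1; 1 stands for 40 cm of shift or 2 pi rad of turn. Its arguments: {"type":"object","properties":{"moves":{"type":"array","items":{"type":"array"}},"newtons":{"type":"number"}},"required":["moves"]}

```bash
ls; mkdir -p pics
cat > h.py <<'E'
import numpy as np, cv2
from plant import bot, optics
def cloud(n):
    p,d=optics.read_camera(n); c=optics.camera_params(n)
    v,u=np.mgrid[0:d.shape[0],0:d.shape[1]]
    P=np.stack([(u-c['cx'])/c['fx']*d,-(v-c['cy'])/c['fy']*d,-d],-1)
    if 'pose' in c: T=c['pose']; P=P@np.array(T)[:3,:3].T+np.array(T)[:3,3]
    P[d==0]=np.nan
    return p,d,P
E
python3 - <<'E'
from h import *
print({k:v for k,v in optics.camera_params('scene').items()})
for n in('scene','side'):
    p,d,P=cloud(n); cv2.imwrite(f'pics/{n}0.png',p); np.save(f'{n}0.npy',P)
print(bot.sense())
E
```

```text
pics
{'fx': 448.0228430730904, 'fy': 448.0228430730904, 'cx': 325.6478350883576, 'cy': 190.53098205715182, 'pose': array([[-0.04870774, -0.59996989,  0.79853847,  1.83436045],
       [ 0.99857908, -0.04655552,  0.02593065,  0.03858022],
       [ 0.02161876,  0.79866684,  0.60138499,  1.05026405],
       [ 0.        ,  0.        ,  0.        ,  1.        ]])}
{'time': 0.1, 'joint_positions': array([-0.09916591,  0.33381438,  0.039858  ,  1.4661449 , -0.01339653,
        1.34329049, -0.05849986]), 'dq': array([-0.00090497, -0.00038281, -0.00068639, -0.00386941, -0.00130487,
       -0.00081152,  0.00087649]), 'tau': array([ 3.76442753e-03, -6.60015249e+01,  1.37005594e+00, -4.06471324e+01,
        1.68957113e-02,  9.04385961e-03,  1.07212072e-04]), 'position': array([ 6.49608767e-01, -3.74467837e-05,  2.30545269e-01]), 'tcp_rot': array([-3.14020420e+00,  9.05954300e-05,  1.57076258e+00]), 'wrist_force': array([-0.22261002, -0.49808985,  0.09843718]), 'wrist_torque': array([ 0.00935859, -0.00590179,  0.01449237]), 'grip_force': 0.0, 'width': 0.08528747100649803}
```

View pics/scene0.png

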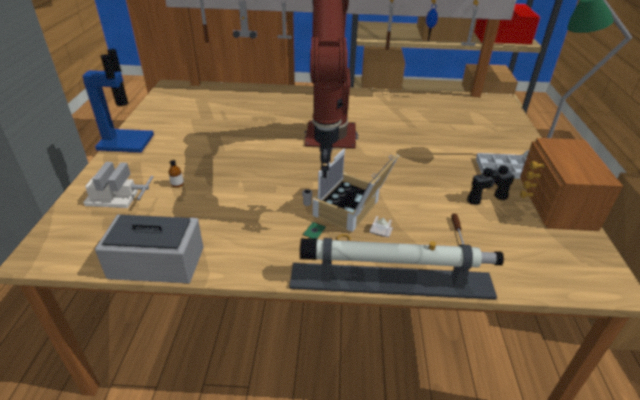

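View pics/side0.png

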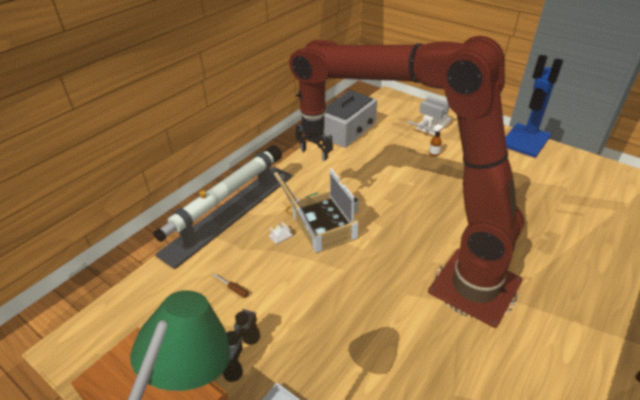

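The scene view shows the case at about (350,195), with the flap on the left (330,175), lid on the right (375,185), tube at (308,198), green plate at (315,230) and prism holder at (382,227). The side view shows the case at (325,215), flap at (343,195), lid at (287,200), and the arm above it all. Next I'll fit the case pose from the depth.

Run:
```python
from h import *
ims=[]
for n,(r0,r1,c0,c1) in {'scene':(140,250,285,415),'side':(160,260,255,385)}.items():
    P=np.load(n+'0.npy'); im=cv2.imread(f'pics/{n}0.png')
    ims.append(cv2.resize(im[r0:r1,c0:c1],(780,int(780*(r1-r0)/(c1-c0))))[:600])
    pts={'scene':[(330,175),(325,180),(340,160),(321,165),(342,190),(375,185),(393,160),(360,200),(350,215),(330,215),(316,215),(308,198),(314,230),(382,228),(345,238)],
         'side':[(343,195),(335,180),(350,205),(355,235),(340,240),(320,245),(287,195),(325,215),(280,235)]}[n]
    for u,v in pts: print(n,u,v,np.round(P[v,u],3))
    Q=P[r0:r1,c0:c1].reshape(-1,3); Q=Q[(Q[:,2]>.03)&(Q[:,2]<.3)]
    print(n,len(Q)); 
    for lo,hi in((.03,.08),(.08,.09),(.095,.15),(.15,.2),(.2,.3)):
        q=Q[(Q[:,2]>lo)&(Q[:,2]<hi)]; 
        if len(q): print(lo,len(q),q.min(0).round(3),q.max(0).round(3))
cv2.imwrite('pics/crop_s.png',ims[0][:600]); cv2.imwrite('pics/crop_d.png',ims[1][:600])
# top-view map of heights from both
M=np.zeros((500,600,3),np.uint8)
for n,ch in(('scene',1),('side',2)):
    Q=np.load(n+'0.npy').reshape(-1,3); Q=Q[(Q[:,2]>.02)&(Q[:,2]<.3)]
    x=((Q[:,0]-.4)*1000).astype(int); y=((Q[:,1]+.3)*1000).astype(int)
    k=(x>=0)&(x<498)&(y>=0)&(y<598)
    for a,b,z in zip(x[k],y[k],Q[k,2]): M[a:a+2,b:b+2,ch]=60+z*800 if z<.24 else 255; M[a:a+2,b:b+2,0]=255 if .078<z<.092 else 0
cv2.imwrite('pics/top.png',M)
```

```text
scene 330 175 [0.534 0.01  0.14 ]
scene 325 180 [ 0.559 -0.006  0.136]
scene 340 160 [0.468 0.043 0.163]
scene 321 165 [ 0.725 -0.013  0.309]
scene 342 190 [0.517 0.056 0.064]
scene 375 185 [0.652 0.16  0.191]
scene 393 160 [0.559 0.221 0.231]
scene 360 200 [0.674 0.114 0.144]
scene 350 215 [0.673 0.085 0.077]
scene 330 215 [0.636 0.017 0.042]
scene 316 215 [ 0.61  -0.033  0.017]
scene 308 198 [ 0.54  -0.068  0.038]
scene 314 230 [ 0.679 -0.036  0.007]
scene 382 228 [0.666 0.199 0.02 ]
scene 345 238 [ 0.703  0.073 -0.001]
scene 4345
0.03 1844 [ 0.434 -0.091  0.03 ] [0.691 0.227 0.08 ]
0.08 252 [ 0.433 -0.045  0.08 ] [0.685 0.197 0.09 ]
0.095 843 [ 0.439 -0.064  0.095] [0.917 0.268 0.15 ]
0.15 1003 [ 0.438 -0.063  0.15 ] [0.917 0.268 0.2  ]
0.2 363 [ 0.524 -0.018  0.2  ] [0.728 0.241 0.3  ]
side 343 195 [0.502 0.029 0.154]
side 335 180 [0.556 0.002 0.178]
side 350 205 [0.455 0.056 0.152]
side 355 235 [0.427 0.059 0.026]
side 340 240 [0.454 0.113 0.03 ]
side 320 245 [0.491 0.178 0.037]
side 287 195 [0.655 0.148 0.159]
side 325 215 [0.559 0.059 0.05 ]
side 280 235 [0.644 0.212 0.022]
side 3673
0.03 2086 [ 0.42  -0.088  0.03 ] [0.915 0.235 0.08 ]
0.08 315 [ 0.42  -0.033  0.08 ] [0.887 0.2   0.09 ]
0.095 577 [ 0.437 -0.039  0.095] [0.882 0.219 0.15 ]
0.15 391 [ 0.439 -0.028  0.15 ] [0.888 0.236 0.2  ]
0.2 263 [ 0.456 -0.015  0.2  ] [0.704 0.246 0.248]
```

View pics/crop_s.png

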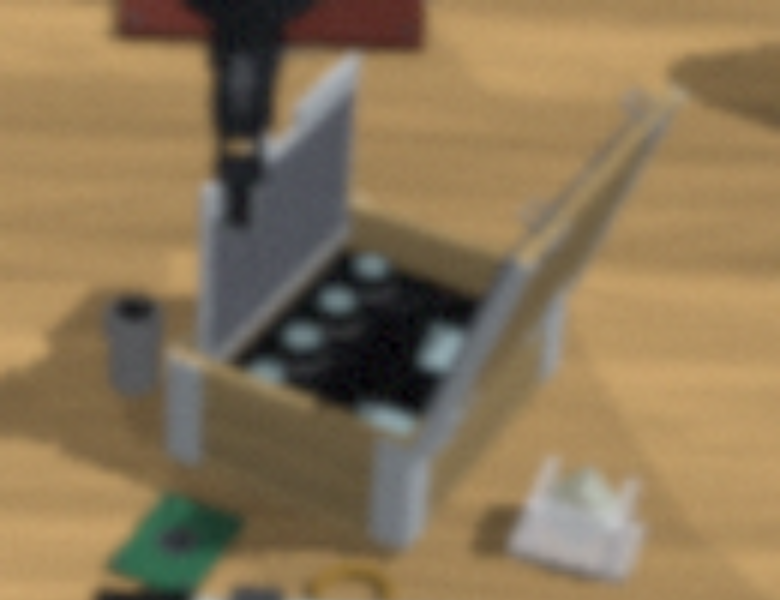

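View pics/top.png

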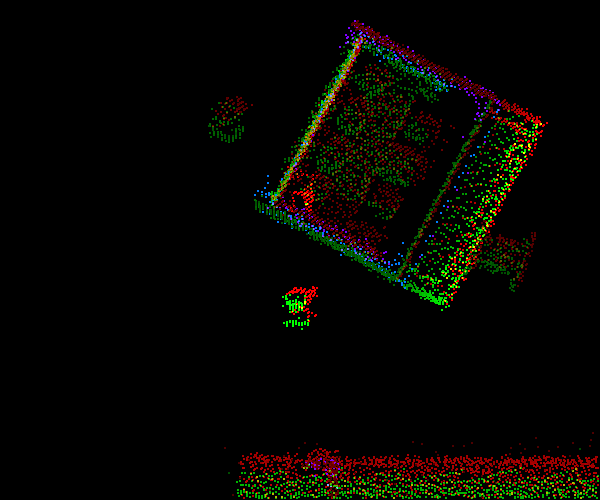

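The crop shows the flap near upright on the left, the lid leaning out on the right, and the fingers hanging well above the flap. The top map (1 px = 1 mm) shows the flap as the line (273,203)–(360,38) and the lid at (400–540, 110–300). I'll fit planes to refine this.

Run:
```python
from h import *
yaw=-.485; c=np.array([.551,.074])
S={n:np.load(n+'0.npy').reshape(-1,3) for n in('scene','side')}
for it in range(4):
    ex=np.array([np.cos(yaw),np.sin(yaw)]); ey=np.array([-ex[1],ex[0]])
    res={}
    for n,Q in S.items():
        Q=Q[np.isfinite(Q[:,0])]; L=np.c_[(Q[:,:2]-c)@ex,(Q[:,:2]-c)@ey,Q[:,2]]
        for nm,m in dict(flap=(abs(L[:,0])<70)&(abs(L[:,1]+65)<35)&(L[:,2]>.1)&(L[:,2]<.18)&(abs(L[:,1]+.065)<.035),
                        lid=(abs(L[:,0])<.09)&(abs(L[:,1]-.11)<.05)&(L[:,2]>.11)&(L[:,2]<.225)).items():
            q=L[m]
            if len(q)<30: continue
            for _ in range(4):   # y = a + b x + d z
                A=np.c_[np.ones(len(q)),q[:,0],q[:,2]]; s=np.linalg.lstsq(A,q[:,1],rcond=None)[0]
                r=abs(A@s-q[:,1]); q=q[r<max(.004,1.5*np.median(r))]
            res[n,nm]=(s,len(q))
            if it==3: print(n,nm,len(q),'b',s[1].round(3),'ang',(np.pi/2+np.arctan(s[2])*(1 if nm=='lid' else -1)).round(3),'y at hinge',(s[0]+s[2]*(.07 if nm=='flap' else .085)).round(4),'x ext',np.percentile(L[m][:,0],[1,99]).round(3))
        if it==3:
            m=(L[:,2]>.03)&(L[:,2]<.08)&(abs(L[:,0])<.14)&(abs(L[:,1])<.12); print(n,'wall x',np.percentile(L[m,0],[.5,1,2,98,99,99.5]).round(3),'y',np.percentile(L[m,1],[1,99]).round(3))
            m=(L[:,2]>.15)&(L[:,2]<.26)&(L[:,1]>.05)&(L[:,1]<.2)&(abs(L[:,0])<.13); print('lid top',np.percentile(L[m],[1,99],axis=0).round(3).tolist())
            m=(L[:,2]>.1)&(L[:,2]<.215)&(abs(L[:,1]+.065)<.04)&(abs(L[:,0])<.13); print('flap top',np.percentile(L[m],[1,99],axis=0).round(3).tolist())
    w=[v[0][1] for v in res.values()]; yaw+=np.arctan(np.mean(w))
    if it<3: print(yaw,ex,ey)
print('yaw',yaw,ex,ey,c)
```

```text
-0.45205829201817566 [ 0.88467495 -0.46620836] [0.46620836 0.88467495]
-0.4529471642688259 [ 0.89954991 -0.43681799] [0.43681799 0.89954991]
-0.452872760549748 [ 0.89916128 -0.43761741] [0.43761741 0.89916128]
scene lid 157 b -0.039 ang 1.883 y at hinge 0.0883 x ext [-0.086  0.089]
scene wall x [-0.097 -0.095 -0.094  0.106  0.107  0.107] y [-0.081  0.081]
lid top [[-0.093, 0.099, 0.152], [0.109, 0.139, 0.243]]
flap top [[-0.087, -0.073, 0.101], [0.089, -0.06, 0.198]]
side lid 71 b 0.039 ang 1.813 y at hinge 0.0915 x ext [-0.088  0.088]
side wall x [-0.108 -0.107 -0.106  0.092  0.094  0.097] y [-0.072  0.085]
lid top [[-0.102, 0.106, 0.152], [0.097, 0.142, 0.245]]
flap top [[-0.094, -0.069, 0.101], [0.084, -0.058, 0.2]]
yaw -0.45287281325812817 [ 0.89919384 -0.4375505 ] [0.4375505  0.89919384] [0.551 0.074]
```

Request:
step_arm(
  moves=[
    [[0,0,-0.0748],[0,0,0.04],0],
    [[0,0,-0.0748],[-0.12,-0.02,0.04],0],
    [[0,0,-0.0748],[-0.25,-0.04,0.04],0],
    [[0,0,-0.0748],[-0.375,-0.06,0.04],0],
    [[0,0,-0.0748],[-0.375,-0.06,0.04],0],
    [[0,0,-0.0748],[-0.375,-0.06,-0.08],0],
    [[0,0,-0.0748],[-0.375,-0.06,-0.19],0],
    [[0,0,-0.0748],[-0.375,-0.06,-0.19],0],
  ],
)

```text
time: 1.1
position: [0.4981, -0.0239, 0.1525]
tcp_rot: [-3.136, 0.003, 1.101]
wrist_force: [0.5, -0.1, -0.2]
width: -0.0001
grip_force: 0.0
```

Run:
```python
from h import *
p,d,P=cloud('scene'); np.save('scene1.npy',P); cv2.imwrite('pics/s1.png',cv2.resize(p[140:250,285:415],(780,660))[:600])
s=bot.sense(); print(s['position'],s['tcp_rot'],s['wrist_force'])
# refine case yaw/pos with flap (now better visible)
Q=P.reshape(-1,3); Q=Q[np.isfinite(Q[:,0])]
a=-.47; c=np.array([.551,.074]); R=np.array([[np.cos(a),np.sin(a)],[-np.sin(a),np.cos(a)]])
L=np.c_[(Q[:,:2]-c)@R.T,Q[:,2]]
q=L[(abs(L[:,0])<.085)&(abs(L[:,1]+.062)<.012)&(L[:,2]>.1)&(L[:,2]<.19)]
A=np.c_[np.ones(len(q)),q[:,0],q[:,2]-.07]; print(len(q),np.linalg.lstsq(A,q[:,1],rcond=None)[0])
```

```text
[ 0.49961572 -0.02398107  0.15485201] [-3.13935083e+00  1.41934272e-03  1.10087051e+00] [ 1.23494282 -0.61754527 -0.25043596]
486 [-0.06579375 -0.01995122  0.00165045]
```

View pics/s1.png

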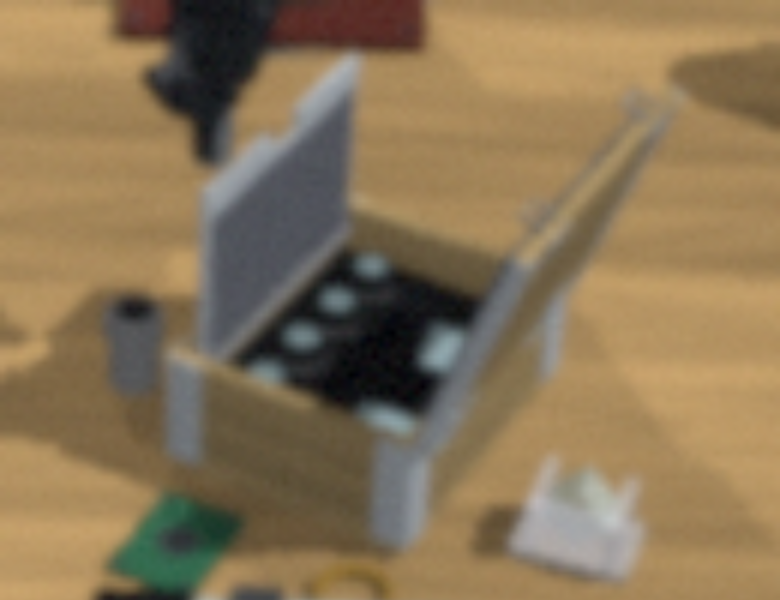

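The tool is behind the flap's notch at case y of about -110 mm, and the flap is about upright. Start folding.

Request:
step_arm(
  moves=[
    [[0,0,0],[0.0231,0.0444,-0.01],0],
    [[0,0,0],[0.036,0.069,-0.0125],0],
    [[0,0,0],[0.06,0.115,-0.0175],0],
    [[0,0,0],[0.0826,0.1586,-0.035],0],
    [[0,0,0],[0.1028,0.1974,-0.065],0],
    [[0,0,0],[0.1178,0.2262,-0.104],0],
    [[0,0,0],[0.1282,0.2461,-0.151],0],
  ],
)

```text
time: 2.02
position: [0.5516, 0.0757, 0.0935]
tcp_rot: [-3.141, -0.0, 1.102]
wrist_force: [0.9, -1.3, 2.0]
width: -0.0002
grip_force: 1.0
```

Run:
```python
from h import *
p,d,P=cloud('scene'); np.save('scene2.npy',P); cv2.imwrite('pics/s2.png',cv2.resize(p[140:250,285:415],(780,660))[:600])
s=bot.sense(); print(s['position'],s['wrist_force'])
```

```text
[0.55015272 0.07622338 0.09074663] [-0.21692348  0.71534848 -2.03493641]
```

View pics/s2.png

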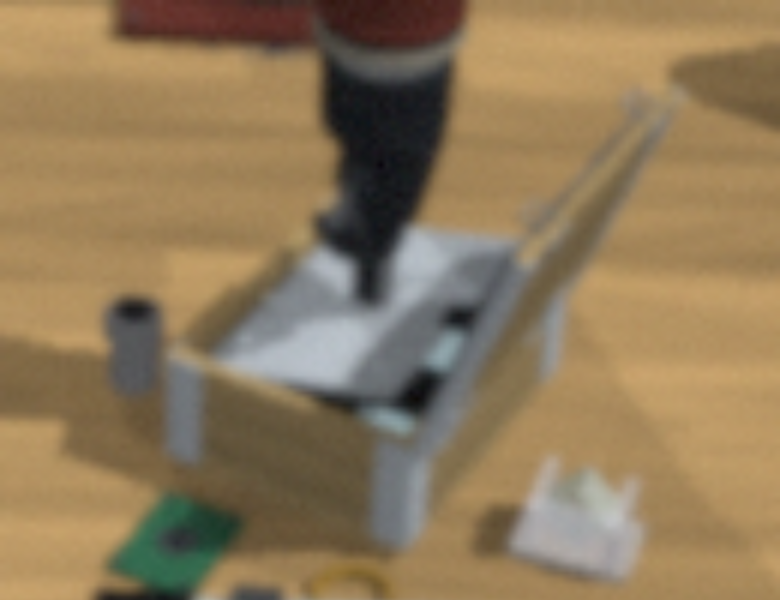

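The flap is tilted down with the fingertip on it at about (370,295), around 15° left. Press it the rest of the way.

Request:
step_arm(
  moves=[
    [[0,0,0],[0.002,0.004,-0.02],0],
    [[0,0,0],[0.004,0.007,-0.04],0],
    [[0,0,0],[0.004,0.007,-0.05],0],
    [[0,0,0],[0.004,0.007,-0.055],0],
    [[0,0,0],[0.004,0.007,-0.06],0],
    [[0,0,0],[0.004,0.007,-0.06],0],
  ],
)

```text
time: 2.82
position: [0.553, 0.077, 0.0738]
tcp_rot: [3.141, -0.001, 1.1]
wrist_force: [-13.9, -1.9, 29.9]
width: -0.0
grip_force: 14.6
```

Flat: 30 N reaction at z = 74 mm, which matches the flap's stop. Lift up and over the lid, then check the flap.

Request:
step_arm(
  moves=[
    [[0,0,0],[0,0,0.03],0],
    [[0,0,0],[0,0,0.16],0],
    [[0,0,0],[0,0,0.3],0],
    [[0,0,0],[0,0,0.44],0],
    [[0,0,0],[0,0,0.56],0],
    [[0,0,0],[0,0,0.56],0],
    [[0,0,0],[0.07,0.135,0.56],0],
    [[0,0,0],[0.14,0.27,0.56],0],
  ],
)

```text
time: 3.82
position: [0.6095, 0.1855, 0.2945]
tcp_rot: [3.141, 0.0, 1.098]
wrist_force: [1.4, 0.3, 0.5]
width: 0.0
grip_force: 0.0
```

Run:
```python
from h import *
p,d,P=cloud('side'); cv2.imwrite('pics/d3.png',cv2.resize(p[130:260,245:395],(690,598)))
p,d,P2=cloud('scene')
s=bot.sense(); print(s['position'],s['wrist_force'])
a=-.48; c=np.array([.551,.074]); R=np.array([[np.cos(a),np.sin(a)],[-np.sin(a),np.cos(a)]])
for P in(P,P2):
    Q=P.reshape(-1,3); Q=Q[np.isfinite(Q[:,0])]; L=np.c_[(Q[:,:2]-c)@R.T,Q[:,2]]
    q=L[(abs(L[:,0])<.08)&(L[:,1]>-.06)&(L[:,1]<.05)&(L[:,2]>.05)&(L[:,2]<.11)]
    A=np.c_[np.ones(len(q)),q[:,0],q[:,1]+.065]; print('flap z fit',len(q),np.linalg.lstsq(A,q[:,2],rcond=None)[0])
    q=L[(abs(L[:,0])<.09)&(abs(L[:,1]-.115)<.045)&(L[:,2]>.12)&(L[:,2]<.225)]
    A=np.c_[np.ones(len(q)),q[:,0],q[:,2]-.085]; print('lid y fit',len(q),np.linalg.lstsq(A,q[:,1],rcond=None)[0])
```

```text
[0.60859268 0.1923457  0.29170088] [-1.2754246   0.03557594 -0.10049081]
flap z fit 946 [ 0.07367951  0.0033134  -0.00086144]
lid y fit 123 [0.09327131 0.051401   0.23595085]
flap z fit 800 [ 0.07234991  0.00215458 -0.00182271]
lid y fit 238 [ 0.09078513 -0.04713577  0.26637282]
```

View pics/d3.png

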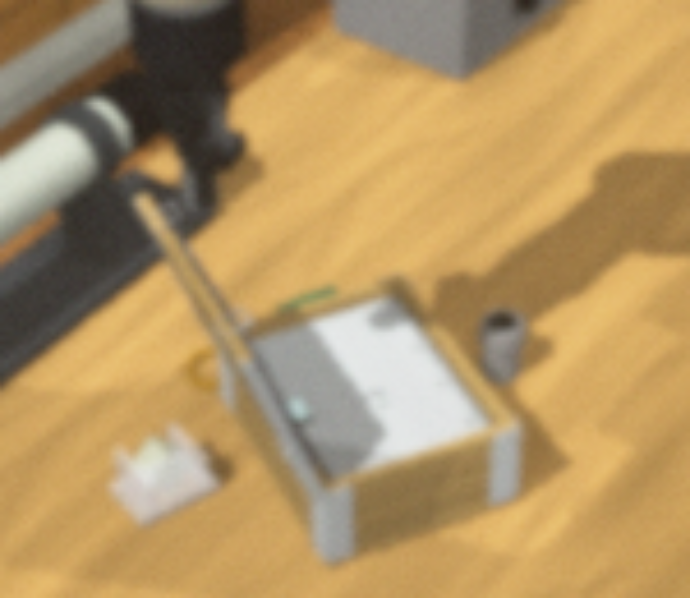

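The image shows the flap flat in the case at (375,400), with slope about 0, and the lid still open with its top at (145,200). Now go behind the lid.

Request:
step_arm(
  moves=[
    [[0,0,0],[0.037,0.071,0],0],
    [[0,0,0],[0.074,0.142,0],0],
    [[0,0,0],[0.074,0.142,0],0],
    [[0,0,0],[0.074,0.142,-0.1],0],
    [[0,0,0],[0.074,0.142,-0.21],0],
    [[0,0,0],[0.074,0.142,-0.21],0],
    [[0,0,0],[0.074,0.142,-0.21],0],
  ],
)

```text
time: 4.8
position: [0.639, 0.2416, 0.2126]
tcp_rot: [3.14, -0.001, 1.1]
wrist_force: [0.4, -0.0, 0.9]
width: -0.0001
grip_force: 0.0
```

Request:
step_arm(
  moves=[
    [[0,0,0],[-0.038,-0.073,0],0],
    [[0,0,0],[-0.061,-0.1175,0],0],
    [[0,0,0],[-0.084,-0.162,0],0],
    [[0,0,0],[-0.107,-0.206,0],0],
    [[0,0,0],[-0.127,-0.244,0],0],
    [[0,0,0],[-0.1455,-0.279,-0.005],0],
    [[0,0,0],[-0.163,-0.313,-0.015],0],
    [[0,0,0],[-0.181,-0.348,-0.03],0],
  ],
)

```text
time: 5.8
position: [0.5654, 0.1021, 0.1982]
tcp_rot: [-3.141, 0.0, 1.101]
wrist_force: [1.3, 2.0, -0.6]
width: 0.0
grip_force: 1.2
```

Request:
step_arm(
  moves=[
    [[0,0,0],[-0.017,-0.033,-0.0225],0],
    [[0,0,0],[-0.031,-0.06,-0.045],0],
    [[0,0,0],[-0.0455,-0.0875,-0.0775],0],
    [[0,0,0],[-0.0565,-0.1085,-0.1075],0],
    [[0,0,0],[-0.0665,-0.1275,-0.145],0],
    [[0,0,0],[-0.073,-0.14,-0.18],0],
    [[0,0,0],[-0.0775,-0.1485,-0.2125],0],
    [[0,0,0],[-0.0775,-0.1485,-0.2125],0],
  ],
)

```text
time: 6.8
position: [0.5342, 0.043, 0.1125]
tcp_rot: [-3.14, 0.001, 1.1]
wrist_force: [0.8, -0.2, 0.8]
width: 0.0
grip_force: 0.0
```

Run:
```python
from h import *
p,d,P=cloud('side'); cv2.imwrite('pics/d4.png',cv2.resize(p[130:260,245:395],(690,598)))
s=bot.sense(); print(s['position'],s['wrist_force'])
```

```text
[0.53475522 0.04335069 0.11334504] [ 0.29818222  0.89358288 -0.16089852]
```

View pics/d4.png

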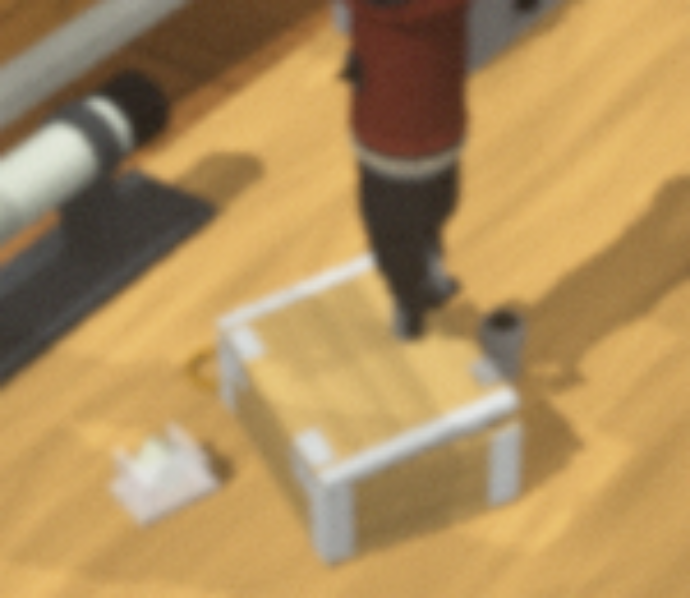

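The lid is nearly down, with the fingertip on it at (408,330) and a small gap at the front corner (510,415). Press the last bit slowly.

Request:
step_arm(
  moves=[
    [[0,0,0],[0,0,-0.015],0],
    [[0,0,0],[0,0,-0.03],0],
    [[0,0,0],[0,0,-0.04],0],
    [[0,0,0],[0,0,-0.048],0],
    [[0,0,0],[0,0,-0.054],0],
    [[0,0,0],[0,0,-0.058],0],
    [[0,0,0],[0,0,-0.058],0],
  ],
)

```text
time: 7.72
position: [0.5353, 0.0433, 0.0937]
tcp_rot: [3.141, -0.001, 1.1]
wrist_force: [-14.1, -3.7, 34.1]
width: 0.0003
grip_force: 16.8
```

The reaction is 34 N at z = 94 mm, so the lid is on its stop. Hold briefly while easing off, lift clear and verify.

Request:
step_arm(
  moves=[
    [[0,0,0],[0,0,0],0],
    [[0,0,0],[0,0,0.02],0],
    [[0,0,0],[0,0,0.12],0],
    [[0,0,0],[0,0,0.25],0],
    [[0,0,0],[0,0,0.35],0],
    [[0,0,0],[0,0,0.35],0],
  ],
)

```text
time: 8.48
position: [0.5367, 0.044, 0.234]
tcp_rot: [3.137, -0.004, 1.101]
wrist_force: [-0.2, 0.0, -1.1]
width: -0.0001
grip_force: 0.0
```

Run:
```python
from h import *
p,d,P=cloud('side'); cv2.imwrite('pics/d5.png',cv2.resize(p[130:260,245:395],(690,598)))
p,d,P2=cloud('scene')
s=bot.sense(); print(s['position'],s['wrist_force'])
a=-.48; c=np.array([.551,.074]); R=np.array([[np.cos(a),np.sin(a)],[-np.sin(a),np.cos(a)]])
for P in(P,P2):
    Q=P.reshape(-1,3); Q=Q[np.isfinite(Q[:,0])]; L=np.c_[(Q[:,:2]-c)@R.T,Q[:,2]]
    q=L[(abs(L[:,0])<.08)&(abs(L[:,1])<.07)&(L[:,2]>.07)&(L[:,2]<.125)]
    A=np.c_[np.ones(len(q)),q[:,0],q[:,1]]; print('lid z fit',len(q),np.linalg.lstsq(A,q[:,2],rcond=None)[0])
```

```text
[0.53491004 0.04363432 0.23029419] [-0.15080947  0.70418518 -0.96007406]
lid z fit 1209 [ 0.09359203 -0.00304079 -0.00223163]
lid z fit 1054 [ 0.09218914  0.00149668 -0.00048337]
```

View pics/d5.png

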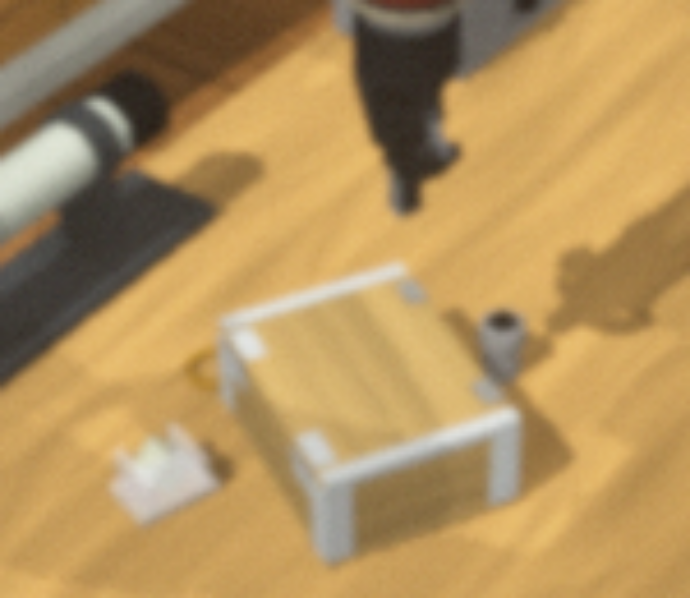

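The lid is shut and level, with its top at z ≈ 93 mm and slope about 0. The case hasn't moved, the visible neighbours (tube, prism holder, ring) are in place, and the arm is clear.

```bash
python3 -c "
from plant import bot
print(bot.finish_job())"
```

```text
the job is handed in; nothing more can be done
None
```

The case is closed and the job handed in: flap flat over the eyepieces, lid shut level on top, and neither the case nor the parts visible around it moved in the last images; no verdict came back.

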